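# Press the missing deck pillar into its boss

### The arm

A 7-joint arm with a two-finger parallel gripper is mounted at the origin on the work surface. World frame = base frame: x ahead of the robot, y to its left, z up, the work surface at z = 0. Lengths are in m, angles in rad, forces in N, time in s.
With the tool pointing down it reaches from about 0.4 to 0.85 m from the base axis. Payload 10.4 kg.
Tool frame: the origin (TCP) lies between the finger pads; the fingertips stand 17 mm ahead of it and the grasp point (between the pads) lies 2 mm behind it (env.finger_overhang is the distance from the TCP to the fingertips, in m); y points along the fingers, z is the direction in which the jaws open and shut, and the axes are right-handed (so a half turn about y gives the same grasp; the last joint's range is limited). The gripper opens to 85 mm and grips with 20 to 120 N. Pads are 22 mm wide; open, the fingers measure 114 mm over their backs; the gripper's body (76 mm by 85 mm) begins 54 mm behind the grasp point. The pads swing forward as they close: fully open they stand 13 mm farther back than shut.
Start: joints at [1.215, 0.332, -0.065, 1.46, 0.022, 1.35, -0.088], TCP at [0.204, -0.591, 0.248] pointing down, gripper open.
Joint ranges: [-2.6, 2.6], [-0.5, 2.12], [-1.47, 1.34], [0.16, 2.42], [-1.27, 4.41], [0.06, 2.06], [-2.6, 2.6]. Speed limits (rad/s): [2.22, 2.22, 2.79, 2.79, 3.14, 3.14, 3.14].

### API

Orientations are given as [roll, pitch, yaw] about the fixed x, y, z axes, in that order (R = Rz(yaw) Ry(pitch) Rx(roll)).
In Python, from rig import sensors, optics, env, models gives the robot as it stands.
- The arm moves only by the shell command python3 -m pendant 'ROWS' [FORCE]. ROWS is JSON, a list of rows, each a list of 7 numbers: the shift along the tool's x, y, z in cm, then the turn, a rotation vector about the tool's x, y, z in rad, then the closure, from 0 (fully open) to 1 (shut). A call has exactly 5 rows; each row shifts and turns the commanded pose from where the row before left it, along the tool's axes as they then stand; what a row does not reach is not made up. A row lasts 1/12 s, in which the tool goes at most 41.7 mm and 7.16 degrees, less where a joint would pass 70% of its speed; a pose out of reach is approached as far as the arm can. A call with a gripper value outside its range is refused whole. The fingers move at their own pace and stop on an object; FORCE is the grip in N (left out, the last holds). Time passes only in rows, so rows that do not move let the fingers close, or fill a call up. It gives the time, the measured TCP pose, the force and the opening at its end, in the units of the state.
- sensors.observe(): the state, without advancing time (a new reading comes with each control period).
- optics.read_camera(name): name is "scene" or "top" or "wrist"; returns the picture (420x560x3 uint8, red, green, blue); there is no depth.
- optics.calibration(name): a dict with "fx", "fy", "cx", "cy" (pixels), "k1" (the pictures are not rectified: a ray, as slopes to the right and down, at radius r is drawn at 1 + k1 r^2 times it, then the intrinsics apply), "eye" and "attitude" of the camera in the world. Camera axes: x right, y down, z forward; pixel columns grow to the right and rows downward; lengths in m; the calibration is good to about 2 mm. A picture is of the moment at which its call begins: read the wrist's pose just before it. calibration takes no time and is no camera call; for the wrist camera it gives the pose at the moment of the call.
- env.sign_off(): hands the job in, once; it reports no verdict.
Trained networks look in the newest picture that a camera, given by its name, has taken for a name from the list of things; names that differ only in an ending like _2 or _b are one class to them, and where a whole thing is asked for, a point or a joint stands for the part that bears it (a point fixed in the world has none). Each returns a list of dicts, best first, with "confidence" (0 to 1); they miss things now and then, are a little off and sometimes report something else, mostly with a low value. They report only what shows in the picture. A call takes as long as a camera call.
- models.spot_in(camera, name): "uv" ([column, row] in pixels, amid what is visible of it).
- models.regions_of(camera, name): "mask" (420x560 bool, what is visible of it) and "uv" ([column, row] in pixels, amid what is visible of it).
The state is a dict: "time": time; "joint_positions": joint angles; "qvel": joint speeds; "effort": joint torques, N m; "ee_pos": TCP position; "ee_rot": TCP orientation; "wrist_force": force on the tool from outside, world axes, zero at the start; "ft_torque": the same for the moment, N m; "finger_gap": opening from 0.0 (shut) to 1.0 (fully open).
Only numpy, scipy, OpenCV 4.12 (cv2) and the standard library are available. Lean on these libraries where they do the work, as an engineer would, in place of code of your own. Each camera call takes 0.05 s, during which the arm holds its last target.

### The job

The open chassis on the bench still lacks one of the four steel pillars that carry its upper deck. Take the pillar of the right length (the middle one of the three lengths) out of the black rack, feel for the hole in the bare corner boss with the pillar's foot, and press it straight in until it is fully home and stands as high as the other three, then let go. Feel gently and never ram it (a firm push of 15 to 20 N is plenty, 50 N would bruise the hole's edge), and leave the other pillars and the things on the bench where they are.

Things in the scene. Friction and masses are not known exactly. Their poses are not given: they have to be found in the camera images.
- pillar_mid (a point): centre (half-way up) of the loose deck pillar to fit: a plain steel rod 14 mm in diameter and 70 mm long with square, unchamfered ends, about 85 g; z runs along its axis. It stands upright in one of the rack's three holes (which one varies), its foot 6 mm above the bench, so that 52 mm show above the rack
- rack: black plastic block 172 mm (its x) by 46 mm (its y) by 24 mm high, fixed to the bench; origin at the centre of its underside. Three holes in a row along its x at -60, 0 and +60 mm, 15.6 mm in diameter and 18 mm deep, each holding one loose upright pillar
- pillar_short: bystander in the rack: the same kind of rod, 14 mm in diameter, 50 mm long; origin at its foot. Leave it in the rack
- pillar_long: bystander in the rack: the same kind of rod, 14 mm in diameter, 90 mm long; origin at its foot. Leave it in the rack
- chassis: open aluminium tray, fixed, 300 (its x) by 260 (its y) mm, walls 30 mm high, copper sheet and modules (under 24 mm high) inside; origin at the centre of its underside. Four round corner bosses, 40 mm in diameter, at x = -95 or 95, y = -80 or 80 mm, tops 29 mm above the bench; all but the one at (-95, 80) carry a 14 mm pillar that stands 54 mm above the boss
- bare_boss (a point): nominal centre of the bare boss's hole, level with the boss's flat top. That boss is clamped through oversize holes and has slipped: its true hole, at the boss's own centre, lies 2.5 to 5 mm off this point, in any direction; this is not measured and must be felt for. Blind upright hole, 15.2 mm in diameter, 16 mm deep, sharp unchamfered rim
- solder_reel: bystander: reel of solder standing on its flange, 58 mm in diameter, 32 mm high; origin at the centre of its underside
- dropper_bottle: bystander: amber bottle with a black dropper cap, 34 mm in diameter, 94 mm high; origin at the centre of its underside
- home (a point): nominal place of the pillar's centre once it is fully home: 19 mm above bare_boss (off sideways just as the hole is). The pillar slips in freely for the first 5 mm of the hole; the remaining 11 mm are a snug push fit that takes about 8 N of steady push until the foot stops on the solid bottom; it does not spring back

How it is judged:
On the way, in this order (a step that is already met when the one before it is completed fails the run):
1. the pillar is lifted clear of the rack (height (world z) of pillar_mid above 0.065 m), for 0.1 s.
2. the pillar's foot has found the hole of the bare boss (2.5 mm or more below its rim) (horizontal distance between pillar_mid and bare_boss below 0.009 m and z of pillar_mid in the frame of chassis below 0.0615 m), for 0.1 s.
At the end, for the whole second after the job is handed in: The 70 mm pillar stands in the hole of the bare boss, fully home (its centre no more than 21.2 mm above the boss's top, i.e. within 2.2 mm of the hole's bottom), upright within 0.12 rad (7 degrees), at rest and released (horizontal distance between pillar_mid and bare_boss below 0.009 m and z of pillar_mid in the frame of chassis below 0.0502 m and angle between pillar_mid's own z axis and vertical below 0.12 rad and linear speed of pillar below 0.01 m/s); the robot touches nothing.
It fails at once if the pillar is pressed on the chassis or its bosses with more than 50 N (contact force between pillar and chassis above 50 N).
It fails at once if another pillar is moved more than 20 mm (distance of any of pillar_short, pillar_long from where it was at the start of the episode above 0.02 m).
It fails at once if the solder reel or the dropper bottle is moved more than 20 mm (distance of any of solder_reel, dropper_bottle from where it was at the start of the episode above 0.02 m).
It also fails if it takes over 72 s, if anything falls off the work surface, if the arm or the gripper's body presses on something with over 40 N, if the wrist force passes 120 N, or if a joint passes its speed limit or range.

## Working session

There is one attempt and no reset: what is moved stays moved. The work goes in short steps, Python scripts to look and compute and a shell command to move; the robot and the scene stay as the last step left them, time stands still between calls to the robot, and variables do not carry over. Pictures are saved under pics/ and viewed, and the job is handed in when it is done.

```bash
ls; mkdir -p pics
python3 - <<'E'
from rig import sensors, optics, env, models
import cv2
print(sensors.observe())
for n in ["scene","top","wrist"]:
    im=optics.read_camera(n); cv2.imwrite(f"pics/{n}0.png",im[:,:,::-1]); print(n,optics.calibration(n))
print(env.finger_overhang)
E
```

```text
pics
{'time': 0.0, 'joint_positions': array([ 1.21541012,  0.33288034, -0.0647157 ,  1.46092829,  0.02159311,
        1.34991795, -0.08848826]), 'qvel': array([-0.00028854, -0.00157127,  0.00015805, -0.00112911, -0.00113359,
        0.00084659, -0.00056389]), 'effort': array([ 1.77238085e-04, -6.25438571e+01,  4.93806170e-02, -3.91619539e+01,
        1.62993389e-02,  9.50999645e-03,  1.92700691e-05]), 'ee_pos': array([ 0.20406492, -0.59037438,  0.24751689]), 'ee_rot': array([-1.57223389e+00, -5.51268753e-05, -2.80876062e+00]), 'wrist_force': array([ 0.64085893, -0.07346836,  0.16550461]), 'ft_torque': array([-0.02766566,  0.04004119,  0.00074919]), 'finger_gap': 1.0004729676589474}
scene {'fx': 394.96855480503626, 'fy': 394.96855480503626, 'cx': 276.01008587311406, 'cy': 211.8021619099176, 'k1': -0.06598496993231927, 'eye': array([0.92663423, 0.59179079, 0.606105  ]), 'attitude': array([-2.24216986,  0.01278782,  2.55092495])}
top {'fx': 452.8594486987, 'fy': 452.8594486987, 'cx': 279.06982076776325, 'cy': 209.29701384766614, 'k1': -0.11362711189961665, 'eye': array([0.39508992, 0.01950299, 1.07847543]), 'attitude': array([-2.99509481, -0.01620118, -1.58353367])}
wrist {'fx': 335.23856773589387, 'fy': 335.23856773589387, 'cx': 278.9084854069711, 'cy': 203.14335251174953, 'k1': 0.02019109846129885, 'eye': array([ 0.27257928, -0.56780045,  0.37364627]), 'attitude': array([ 2.85479391e+00, -1.26767526e-04, -1.23843616e+00])}
0.017
```

View pics/scene0.png

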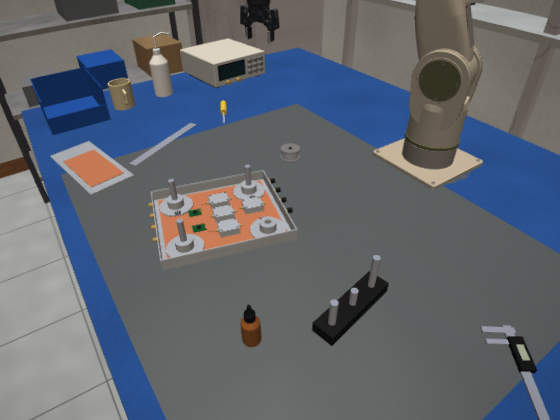

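View pics/top0.png

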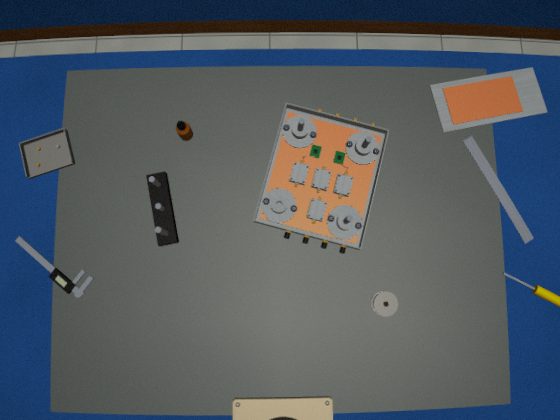

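View pics/wrist0.png

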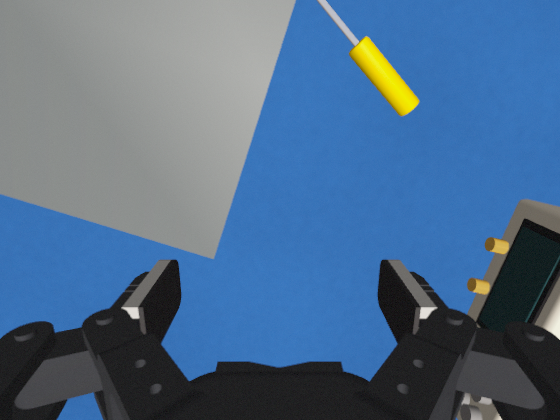

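```bash
cat > h.py <<'E'
import numpy as np, cv2
from scipy.spatial.transform import Rotation as R
from rig import sensors, optics, env, models
def rot(a): return R.from_euler('xyz',a).as_matrix()
def proj(c,P):
    P=np.atleast_2d(P); q=(P-c['eye'])@rot(c['attitude'])
    s=q[:,:2]/q[:,2:]; r2=(s**2).sum(1,keepdims=True)
    s=s*(1+c['k1']*r2); return s*[c['fx'],c['fy']]+[c['cx'],c['cy']]
def back(c,uv,z):
    uv=np.atleast_2d(uv).astype(float); d=(uv-[c['cx'],c['cy']])/[c['fx'],c['fy']]
    s=d.copy()
    for _ in range(20): s=d/(1+c['k1']*(s**2).sum(1,keepdims=True))
    r=np.c_[s,np.ones(len(s))]@rot(c['attitude']).T
    return c['eye']+r*((z-c['eye'][2])/r[:,2])[:,None]
E
python3 - <<'E'
from h import *
for cam,crops in (("top",[(240,90,160,170),(120,110,90,140)]),("scene",[(140,150,170,120),(300,240,100,110)])):
    im=cv2.imread(f"pics/{cam}0.png")
    c=optics.calibration(cam)
    for i,(x,y,w,h) in enumerate(crops):
        k=min(800//w,600//h); cv2.imwrite(f"pics/{cam}c{i}.png",cv2.resize(im[y:y+h,x:x+w],None,fx=k,fy=k,interpolation=cv2.INTER_CUBIC)); print(cam,i,k)
    for n,z in (("pillar_mid",.05),("pillar_short",.04),("pillar_long",.07),("rack",.024),("chassis",.02),("bare_boss",.029),("solder_reel",.032),("dropper_bottle",.05)):
        r=models.spot_in(cam,n)
        for d in r[:3]: print(cam,n,np.round(d['uv'],1),round(d['confidence'],2),np.round(back(c,d['uv'],z)[0],4))
E
```

```text
top 0 3
top 1 4
top pillar_short [157.5 204.9] 0.51 [0.5614 0.284  0.04  ]
top pillar_long [159.7 231. ] 0.39 [0.4972 0.2698 0.07  ]
top rack [164.8 213.3] 0.8 [0.5437 0.2701 0.024 ]
top chassis [160.3 231.4] 0.72 [0.5013 0.2808 0.02  ]
top chassis [320.4 176.2] 0.63 [ 0.6302 -0.0997  0.02  ]
top bare_boss [319.3 175. ] 0.57 [ 0.6311 -0.0961  0.029 ]
top bare_boss [163.5 208.5] 0.39 [0.5544 0.2723 0.029 ]
top solder_reel [382.6 303.2] 0.8 [ 0.3285 -0.2348  0.032 ]
top dropper_bottle [184.4 130.4] 0.72 [0.7379 0.2228 0.05  ]
scene 0 4
scene 1 5
scene pillar_mid [333.5 310.1] 0.73 [0.6131 0.2897 0.05  ]
scene pillar_short [219.6 218.7] 0.6 [ 0.6547 -0.0561  0.04  ]
scene pillar_short [351.3 296.5] 0.42 [0.5612 0.2794 0.04  ]
scene pillar_long [373.7 270.4] 0.53 [0.5054 0.2739 0.07  ]
scene rack [347.  310.3] 0.63 [0.5787 0.2899 0.024 ]
scene chassis [218.9 219.5] 0.93 [ 0.6478 -0.0773  0.02  ]
scene bare_boss [217.7 218.1] 0.92 [ 0.6521 -0.0732  0.029 ]
scene solder_reel [291.9 152. ] 0.62 [ 0.3378 -0.2171  0.032 ]
scene dropper_bottle [251.7 330.3] 0.91 [0.751  0.2449 0.05  ]
```

View pics/topc0.png

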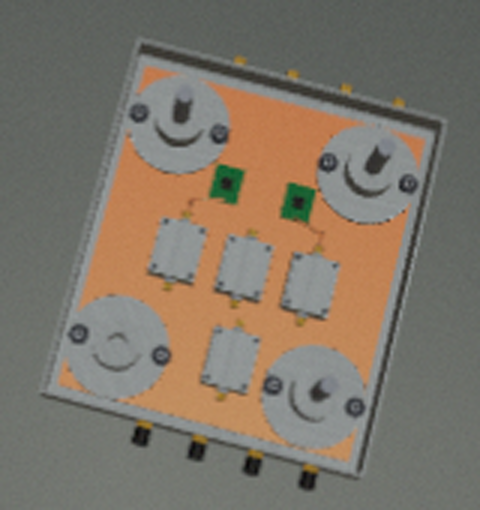

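View pics/topc1.png

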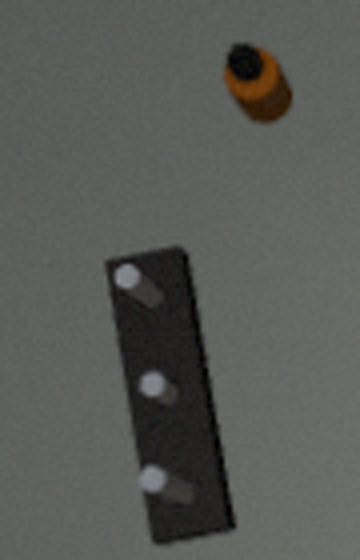

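View pics/scenec0.png

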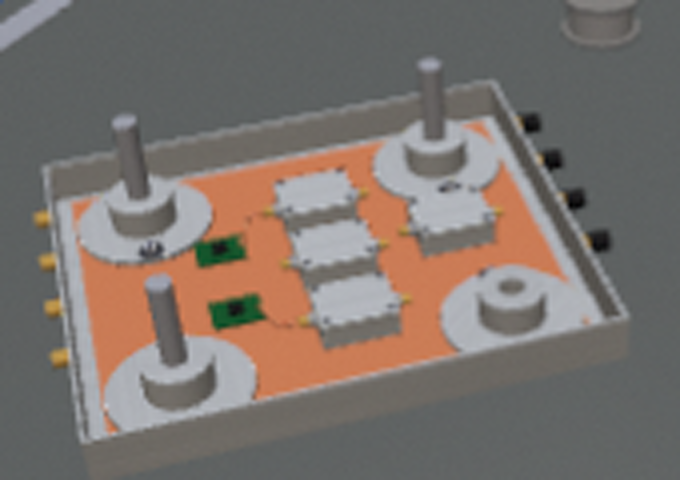

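View pics/scenec1.png

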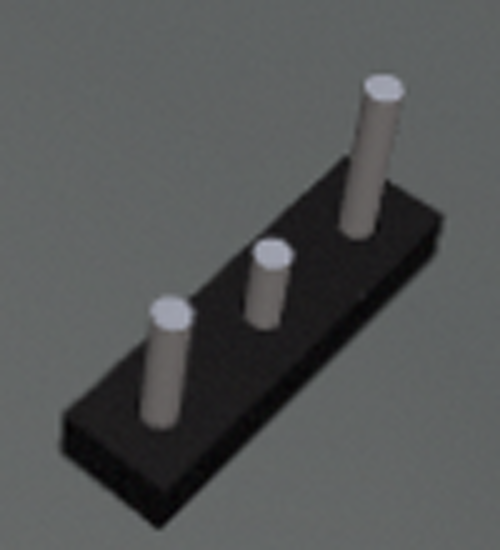

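```bash
cat > fit.py <<'E'
from h import *
from scipy.optimize import least_squares
T=optics.calibration("top"); S=optics.calibration("scene")
def px(l,o,k): return (np.array(l,float)+.5)/k-.5+o
def fit(obs,x0):
    def place(p,L): 
        c,s=np.cos(p[2]),np.sin(p[2]); L=np.array(L,float)
        return np.c_[p[0]+c*L[:,0]-s*L[:,1],p[1]+s*L[:,0]+c*L[:,1],L[:,2]]
    f=lambda p:np.concatenate([(proj(c,place(p,L))-u).ravel() for c,L,u in obs])
    r=least_squares(f,x0,loss='soft_l1'); return r.x,f(r.x).reshape(-1,2)
print("rack")
H=[(60,0,.076),(0,0,.056),(-60,0,.096)]
m=lambda L:[(a/1000,b/1000,z) for a,b,z in L]
ot=(T,m([(86,23,.024),(86,-23,.024),(-86,-23,.024),(-86,23,.024)]+H),px([(107,260),(184,247),(235,528),(157,544),(127,277),(152,385),(153,480)],(120,110),4))
os_=(S,m([(86,23,.024),(86,-23,.024),(-86,-23,.024),(-86,23,.024)]+H),px([(160,490),(66,415),(346,157),(441,216),(172,313),(273,254),(384,88)],(300,240),5))
for o in ([ot],[os_],[ot,os_]):
    p,r=fit(o,[.55,.28,.1]); print(p.round(4),r.round(1).tolist())
    c,s=np.cos(p[2]),np.sin(p[2]); print(" mid hole",p[:2]+.06*np.array([c,s]))
print("chassis")
W=[(150,130,.03),(150,-130,.03),(-150,-130,.03),(-150,130,.03)]
P=[(95,80,.083),(95,-80,.083),(-95,-80,.083)]
ct=(T,m(W+P),px([(137,40),(447,121),(360,475),(42,393),(184,93),(382,148),(327,383)],(240,90),3))
cs=(S,m(W+P),px([(85,440),(43,167),(492,82),(628,318),(160,284),(126,123),(429,65)],(140,150),4))
for o in ([ct],[cs],[ct,cs]):
    p,r=fit(o,[.63,-.1,-.26]); print(p.round(4),r.round(1).tolist())
    c,s=np.cos(p[2]),np.sin(p[2]); print(" boss",p[:2]+np.array([c*-.095-s*.08,s*-.095+c*.08]))
print("bare seen",back(T,px([(120,340)],(240,90),3),.029),back(S,px([(513,286)],(140,150),4),.029))
E
python3 fit.py
python3 - <<'E'
import cv2
for n,(x,y,w,h) in {"top":(255,180,50,50),"scene":(245,210,60,40)}.items():
    im=cv2.imread(f"pics/{n}0.png")[y:y+h,x:x+w]; cv2.imwrite(f"pics/{n}b.png",cv2.resize(im,None,fx=10,fy=10,interpolation=cv2.INTER_CUBIC))
E
```

```text
rack
[0.5566 0.2779 0.198 ] [[-0.1, 0.5], [-0.6, -0.2], [-0.8, -0.1], [-0.4, -0.1], [0.4, 0.1], [0.7, -0.0], [0.6, -0.1]]
 mid hole [0.61547784 0.28966042]
[0.5579 0.2804 0.1926] [[0.8, 0.4], [-0.9, -0.4], [-0.1, -0.4], [0.6, -0.0], [-0.1, 0.1], [-0.2, -0.1], [-0.1, 0.2]]
 mid hole [0.61675524 0.29185212]
[0.5572 0.2794 0.1941] [[-0.6, 0.2], [-1.1, -0.4], [-1.5, -0.3], [-1.2, -0.3], [-0.1, -0.2], [0.1, -0.3], [-0.1, -0.3], [0.8, -0.2], [-0.9, -0.9], [-0.3, -0.8], [0.4, -0.5], [-0.1, -0.4], [-0.3, -0.6], [-0.2, -0.3]]
 mid hole [0.61604584 0.29095893]
chassis
[ 0.6338 -0.1025 -0.2725] [[-0.2, -0.6], [-0.5, -0.4], [0.6, 0.9], [-1.3, -0.4], [-0.2, 0.2], [1.0, -0.3], [0.3, 0.6]]
 boss [5.63853882e-01 7.25210853e-05]
[ 0.6345 -0.102  -0.2671] [[-0.5, 1.0], [-0.0, -0.1], [0.3, -0.5], [0.6, -0.2], [-0.1, -0.2], [-0.5, -0.2], [0.2, -0.1]]
 boss [5.63992986e-01 2.39245166e-04]
[ 0.6341 -0.1025 -0.2702] [[-0.4, -0.6], [-0.6, -0.7], [0.8, 0.7], [-1.2, -0.3], [-0.4, 0.2], [0.9, -0.6], [0.4, 0.4], [-0.6, 0.7], [0.2, -0.4], [0.5, -0.6], [0.5, -0.2], [-0.1, -0.5], [-0.3, -0.5], [0.4, -0.2]]
 boss [ 5.63926912e-01 -1.43385065e-05]
bare seen [[ 0.56466464 -0.00106422  0.029     ]] [[0.56250333 0.00214156 0.029     ]]
```

Run:
```python
import cv2,numpy as np
a=cv2.imread("pics/topb.png");b=cv2.imread("pics/sceneb.png");b=cv2.copyMakeBorder(b,0,100,0,0,cv2.BORDER_CONSTANT)
o=np.hstack([a,b]); cv2.imwrite("pics/bb.png",cv2.resize(o,None,fx=.72,fy=.72,interpolation=cv2.INTER_AREA))
```

```text
(no output)
```

View pics/bb.png

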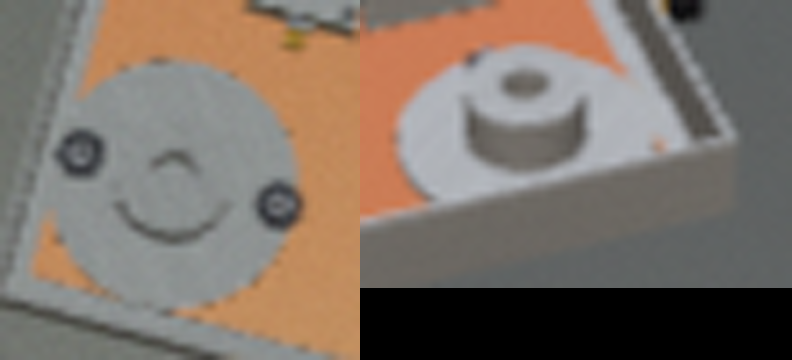

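```bash
cat > go.py <<'E'
import sys
from h import *
# usage: go.py x y z yaw  -> tool-frame shift (cm) & turn about tool y, after the turn
s=sensors.observe(); M=rot(s['ee_rot']); t=np.array([float(a) for a in sys.argv[1:4]])
yaw=float(sys.argv[4]) if len(sys.argv)>4 else s['ee_rot'][2]
T=rot([-np.pi/2,0,yaw]); 
print('time',round(s['time'],2),'pos',s['ee_pos'].round(4),'rot',s['ee_rot'].round(4))
print('rotvec needed(tool)',R.from_matrix(M.T@T).as_rotvec().round(4))
print('cm in target tool axes',(T.T@(t-s['ee_pos'])*100).round(2),' in current',(M.T@(t-s['ee_pos'])*100).round(2))
E
python3 go.py .564 0 .17 -2.948
```

```text
time 0.95 pos [ 0.2042 -0.5907  0.2484] rot [-1.5707  0.     -2.8088]
rotvec needed(tool) [-1.000e-04  1.392e-01 -0.000e+00]
cm in target tool axes [-46.67   7.84 -51.05]  in current [-53.3    7.83 -44.08]
```

```bash
python3 -m pendant '[[0,0,0,0,0.07,0,0],[0,0,0,0,0.069,0,0],[-2.6,0,-2.8,0,0,0,0],[-2.6,0,-2.8,0,0,0,0],[-2.6,0,-2.8,0,0,0,0]]'
```

```text
time: 1.37
ee_pos: [0.2649, -0.4921, 0.2481]
ee_rot: [-1.571, -0.0, -2.949]
wrist_force: [1.0, -0.1, 1.0]
finger_gap: 1.001
```

```bash
python3 -m pendant '[[-2.6,0.5,-2.8,0,0,0,0],[-2.6,0.5,-2.8,0,0,0,0],[-2.6,0.5,-2.8,0,0,0,0],[-2.6,0.5,-2.8,0,0,0,0],[-2.6,0.5,-2.8,0,0,0,0]]'; python3 -m pendant '[[-2.6,0.5,-2.8,0,0,0,0],[-2.6,0.5,-2.8,0,0,0,0],[-2.6,0.5,-2.8,0,0,0,0],[-2.6,0.5,-2.8,0,0,0,0],[-2.6,0.5,-2.8,0,0,0,0]]'; python3 go.py .564 0 .17 -2.948
```

```text
time: 1.78
ee_pos: [0.3658, -0.3292, 0.2234]
ee_rot: [-1.57, 0.0, -2.948]
wrist_force: [1.3, -0.6, 0.9]
finger_gap: 0.998
time: 2.2
ee_pos: [0.4665, -0.1668, 0.1985]
ee_rot: [-1.57, 0.001, -2.948]
wrist_force: [0.3, -0.3, 0.3]
finger_gap: 0.999
time 2.2 pos [ 0.4665 -0.1668  0.1985] rot [-1.570e+00  6.000e-04 -2.948e+00]
rotvec needed(tool) [-0.0008  0.     -0.0006]
cm in target tool axes [-12.78   2.85 -14.49]  in current [-12.78   2.84 -14.49]
```

```bash
python3 -m pendant '[[-2.9,0.6,-3.0,0,0,0,0],[-2.9,0.6,-3.0,0,0,0,0],[-2.9,0.6,-3.0,0,0,0,0],[-2.5,0.6,-3.0,0,0,0,0],[-1.5,0.4,-2.4,0,0,0,0]]';python3 -m pendant '[[0,0,0,0,0,0,0],[0,0,0,0,0,0,0],[0,0,0,0,0,0,0],[0,0,0,0,0,0,0],[0,0,0,0,0,0,0]]'
python3 - <<'E'
from h import *
c=optics.calibration("wrist"); im=optics.read_camera("wrist"); cv2.imwrite("pics/w1.png",im[:,:,::-1])
s=sensors.observe();print(s['ee_pos'],s['wrist_force'],c)
M=rot(s['ee_rot']);print("cam in tool",M.T@(c['eye']-s['ee_pos']))
print(proj(c,[[.564,0,.029]]))
E
```

```text
time: 2.62
ee_pos: [0.5631, -0.0005, 0.1701]
ee_rot: [-1.572, 0.001, -2.946]
wrist_force: [0.1, -0.4, 0.3]
finger_gap: 0.999
time: 3.03
ee_pos: [0.5618, -0.0054, 0.1708]
ee_rot: [-1.57, 0.0, -2.95]
wrist_force: [0.2, -0.1, 1.1]
finger_gap: 1.003
[ 0.56181121 -0.00519299  0.17080241] [-0.72579015  0.55267649 -0.33667266] {'fx': 335.23856773589387, 'fy': 335.23856773589387, 'cx': 278.9084854069711, 'cy': 203.14335251174953, 'k1': 0.02019109846129885, 'eye': array([0.63279219, 0.00766452, 0.29671657]), 'attitude': array([ 2.85521938e+00, -1.97038266e-03, -1.37965296e+00])}
cam in tool [-0.07217113 -0.12589004  0.0010084 ]
[[271.54101998 191.69570611]]
```

View pics/w1.png

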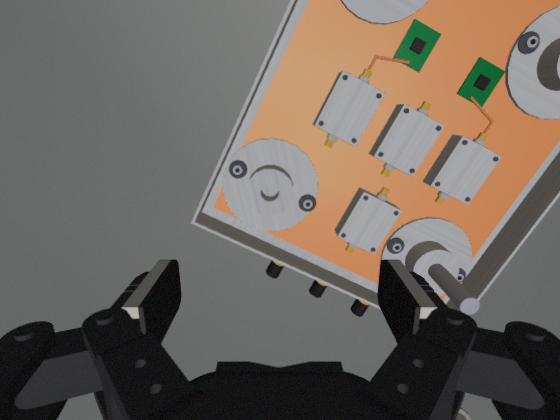

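Run:
```python
import cv2
im=cv2.imread("pics/w1.png")[150:230,215:325]
cv2.imwrite("pics/w1b.png",cv2.resize(im,None,fx=7,fy=7,interpolation=cv2.INTER_CUBIC))
im=cv2.imread("pics/w1.png")[205:315,375:485]
cv2.imwrite("pics/w1c.png",cv2.resize(im,None,fx=5,fy=5,interpolation=cv2.INTER_CUBIC))
```

```text
(no output)
```

View pics/w1b.png

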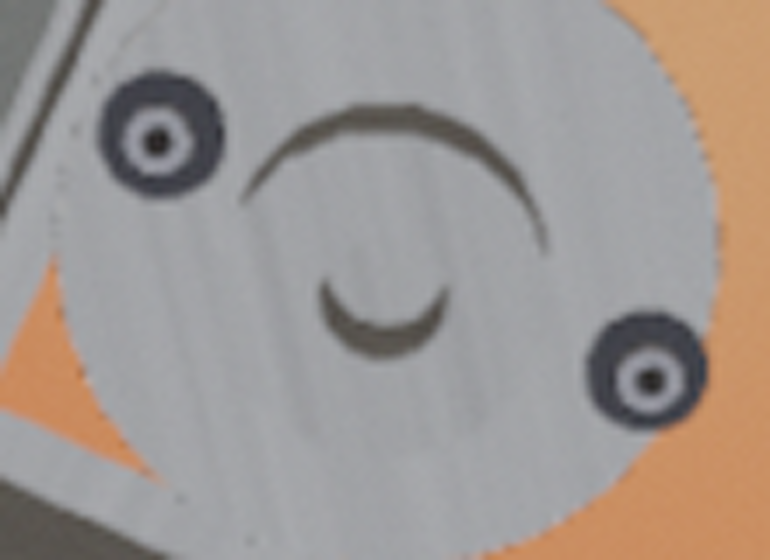

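View pics/w1c.png

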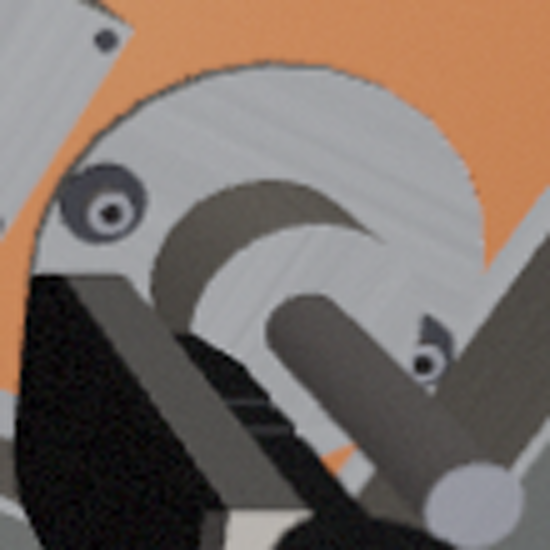

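```bash
python3 - <<'E'
from h import *
c=optics.calibration("wrist"); print(back(c,[[269.4,191.0]],.029).round(4), proj(c,back(c,[[269.4,191]],.029)[0]+np.array([[.0076,0,0],[-.0076,0,0],[0,.0076,0],[0,-.0076,0]])).round(1))
E
python3 go.py .616 .291 .14 -2.948
```

```text
[[0.5643 0.002  0.029 ]] [[271.1 182.1]
 [267.7 199.7]
 [260.3 189.3]
 [278.5 192.7]]
time 3.08 pos [ 0.5618 -0.0052  0.1708] rot [-1.5700e+00  3.0000e-04 -2.9497e+00]
rotvec needed(tool) [-0.0008 -0.0017 -0.0003]
cm in target tool axes [-11.02   3.08 -28.02]  in current [-10.97   3.06 -28.04]
```

```bash
python3 -m pendant '[[-1.1,0.3,-2.8,0,0,0,0],[-1.1,0.3,-2.8,0,0,0,0],[-1.1,0.3,-2.8,0,0,0,0],[-1.1,0.3,-2.8,0,0,0,0],[-1.1,0.3,-2.8,0,0,0,0]]';python3 -m pendant '[[-1.1,0.3,-2.8,0,0,0,0],[-1.1,0.3,-2.8,0,0,0,0],[-1.1,0.3,-2.8,0,0,0,0],[-1.1,0.3,-2.8,0,0,0,0],[-1.1,0.3,-2.8,0,0,0,0]]';python3 -m pendant '[[0,0,0,0,0,0,0],[0,0,0,0,0,0,0],[0,0,0,0,0,0,0],[0,0,0,0,0,0,0],[0,0,0,0,0,0,0]]'
python3 - <<'E'
from h import *
c=optics.calibration("wrist"); im=optics.read_camera("wrist"); cv2.imwrite("pics/w2.png",im[:,:,::-1])
s=sensors.observe();print(s['ee_pos'],s['ee_rot'])
print(proj(c,[[.616,.291,.076],[.616,.291,.024]]))
for n in("pillar_mid","pillar_short"):
  for d in models.spot_in("wrist",n)[:3]: print(n,d['uv'],d['confidence'])
E
```

```text
time: 3.5
ee_pos: [0.5892, 0.1444, 0.1557]
ee_rot: [-1.57, 0.001, -2.949]
wrist_force: [0.5, -0.7, 0.9]
finger_gap: 0.998
time: 3.92
ee_pos: [0.6165, 0.2924, 0.1405]
ee_rot: [-1.57, 0.0, -2.949]
wrist_force: [0.4, -0.6, -0.0]
finger_gap: 1.003
time: 4.33
ee_pos: [0.6165, 0.2903, 0.1408]
ee_rot: [-1.57, 0.001, -2.95]
wrist_force: [0.0, -0.6, 0.1]
finger_gap: 0.996
[0.61644259 0.29051798 0.14082375] [-1.57004545e+00  5.40749344e-04 -2.94975605e+00]
[[275.82961917 229.14438991]
 [276.29418632 204.6100827 ]]
pillar_mid [274.4, 219.8] 0.69
pillar_short [274.5, 291.0] 0.96
```

View pics/w2.png

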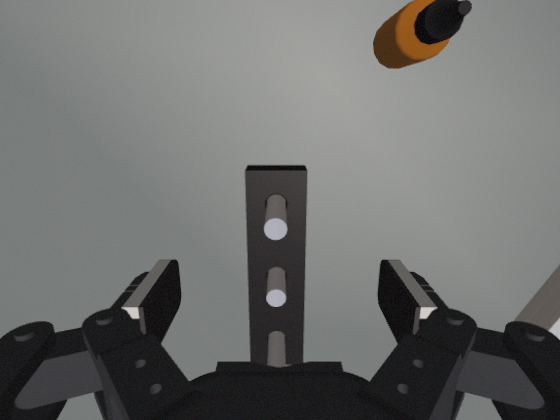

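```bash
python3 -m pendant '[[0,2.2,0,0,0,0,0],[0,2.2,0,0,0,0,0],[0,2.0,0,0,0,0,0],[0,1.2,0,0,0,0,0],[0,0.6,0,0,0,0,0]]';python3 -m pendant '[[0,0,0,0,0,0,1],[0,0,0,0,0,0,1],[0,0,0,0,0,0,1],[0,0,0,0,0,0,1],[0,0,0,0,0,0,1]]' 80;python3 -m pendant '[[0,0,0,0,0,0,1],[0,0,0,0,0,0,1],[0,0,0,0,0,0,1],[0,0,0,0,0,0,1],[0,0,0,0,0,0,1]]'
```

```text
time: 4.9
ee_pos: [0.6152, 0.2912, 0.0566]
ee_rot: [-1.57, -0.002, -2.948]
wrist_force: [0.3, -0.3, -0.1]
finger_gap: 1.001
time: 5.32
ee_pos: [0.6164, 0.2923, 0.0595]
ee_rot: [-1.571, 0.001, -2.948]
wrist_force: [0.0, 0.1, -0.8]
finger_gap: 0.298
time: 5.73
ee_pos: [0.6163, 0.2923, 0.0594]
ee_rot: [-1.571, 0.001, -2.948]
wrist_force: [-1.5, -1.3, 6.1]
finger_gap: 0.141
```

```bash
python3 -m pendant '[[0,0,0,0,0,0,1],[0,-0.5,0,0,0,0,1],[0,-1,0,0,0,0,1],[0,-1,0,0,0,0,1],[0,-1,0,0,0,0,1]]';python3 -m pendant '[[0,-1.5,0,0,0,0,1],[0,-2,0,0,0,0,1],[0,-2,0,0,0,0,1],[0,-1,0,0,0,0,1],[0,0,0,0,0,0,1]]'
python3 - <<'E'
from h import *
c=optics.calibration("wrist"); im=optics.read_camera("wrist"); cv2.imwrite("pics/w3.png",im[:,:,::-1])
im=optics.read_camera("scene"); cv2.imwrite("pics/s3.png",im[:,:,::-1])
s=sensors.observe();print(s)
E
python3 go.py .564 .002 .13 -2.948
```

```text
time: 6.15
ee_pos: [0.6159, 0.292, 0.0947]
ee_rot: [-1.571, -0.0, -2.948]
wrist_force: [0.0, 0.1, -1.5]
finger_gap: 0.141
time: 6.57
ee_pos: [0.617, 0.2928, 0.1623]
ee_rot: [-1.572, 0.005, -2.948]
wrist_force: [0.4, -0.6, -0.1]
finger_gap: 0.135
{'time': 6.6667, 'joint_positions': array([-0.09682409,  0.58456964, -0.6025613 ,  1.37810574,  0.33293372,
        1.28019775, -2.09341511]), 'qvel': array([-0.00031366,  0.02347527,  0.00812961,  0.02212114,  0.00073395,
       -0.00431729, -0.00169623]), 'effort': array([-9.05191060e-02, -7.49934196e+01, -1.17767411e+01, -3.83203018e+01,
       -2.12210178e-02,  6.99784840e-02,  2.32930871e-02]), 'ee_pos': array([0.61581509, 0.29193162, 0.15843695]), 'ee_rot': array([-1.57046441e+00,  1.76533685e-04, -2.94779598e+00]), 'wrist_force': array([-0.07379543,  0.56926348, -2.43686189]), 'ft_torque': array([-0.04626536, -0.01261649, -0.03189822]), 'finger_gap': 0.13922169600111076}
time 6.67 pos [0.6158 0.2919 0.1584] rot [-1.5705e+00  2.0000e-04 -2.9478e+00]
rotvec needed(tool) [-0.0003  0.0002 -0.0002]
cm in target tool axes [10.66  2.84 27.45]  in current [10.67  2.85 27.45]
```

View pics/w3.png

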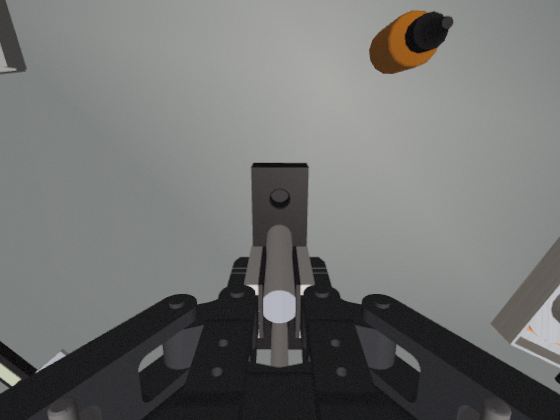

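View pics/s3.png

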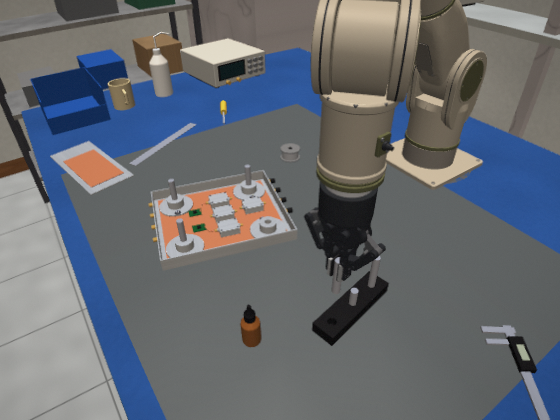

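```bash
python3 -m pendant '[[1.07,0,2.74,0,0,0,1],[1.07,0,2.74,0,0,0,1],[1.07,0,2.74,0,0,0,1],[1.07,0.5,2.74,0,0,0,1],[1.07,0.5,2.74,0,0,0,1]]';python3 -m pendant '[[1.07,1,2.74,0,0,0,1],[1.07,1,2.74,0,0,0,1],[1.07,1,2.74,0,0,0,1],[1.07,1,2.74,0,0,0,1],[1.04,0.5,2.74,0,0,0,1]]';python3 -m pendant '[[0,0.3,0,0,0,0,1],[0,0.3,0,0,0,0,1],[0,0,0,0,0,0,1],[0,0,0,0,0,0,1],[0,0,0,0,0,0,1]]'
python3 - <<'E'
from h import *
c=optics.calibration("wrist"); im=optics.read_camera("wrist"); cv2.imwrite("pics/w4.png",im[:,:,::-1])
k=im[130:330,200:360][:,:,::-1];cv2.imwrite("pics/w4b.png",cv2.resize(k,None,fx=3,fy=3,interpolation=cv2.INTER_CUBIC))
s=sensors.observe();print(s['time'],s['ee_pos'],s['ee_rot'],s['wrist_force'])
p=s['ee_pos'];print("foot",proj(c,[p-[0,0,.0535]]),"hole",proj(c,[[.5643,.002,.029],[.564,0,.029]]))
E
```

```text
time: 7.08
ee_pos: [0.5888, 0.1456, 0.147]
ee_rot: [-1.571, -0.002, -2.948]
wrist_force: [-0.5, -0.3, -1.0]
finger_gap: 0.142
time: 7.5
ee_pos: [0.562, 0.001, 0.101]
ee_rot: [-1.571, -0.004, -2.948]
wrist_force: [0.6, -0.1, -1.6]
finger_gap: 0.14
time: 7.92
ee_pos: [0.564, 0.004, 0.0975]
ee_rot: [-1.571, 0.0, -2.946]
wrist_force: [0.8, 0.5, -1.4]
finger_gap: 0.139
7.9667 [0.5640721  0.00386965 0.09760677] [-1.57111879e+00  2.42004453e-04 -2.94596267e+00] [-0.44218893 -0.06587725 -0.15437675]
foot [[277.58238299 235.50578735]] hole [[280.70360589 226.5293607 ]
 [283.78339835 227.5667888 ]]
```

View pics/w4b.png

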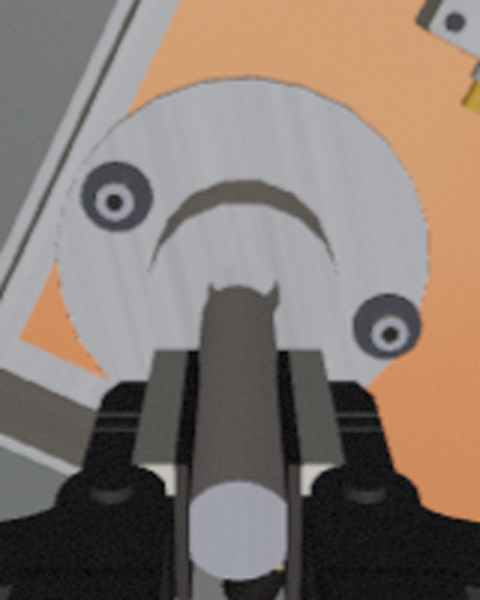

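Run:
```python
from h import *
c=optics.calibration("wrist"); s=sensors.observe(); p=s['ee_pos']
a=np.linspace(0,2*np.pi,73)
def circ(x,y,z,r): return np.c_[x+r*np.cos(a),y+r*np.sin(a),z+0*a]
for nm,q in (("foot",circ(p[0],p[1],p[2]-.0535,.007)),("top",circ(p[0],p[1],p[2]+.0165,.007)),("hole",circ(.5643,.002,.029,.0076)),("bosstop",circ(.5643,.002,.029,.020))):
    u=(proj(c,q)-[200,130])*3+1; print(nm,"cols",u[:,0].min().round(),u[:,0].max().round(),"rows",u[:,1].min().round(),u[:,1].max().round())
```

```text
foot cols 196.0 269.0 rows 283.0 351.0
top cols 174.0 287.0 rows 479.0 577.0
hole cols 205.0 279.0 rows 256.0 325.0
bosstop cols 145.0 339.0 rows 197.0 380.0
```

```bash
python3 go.py .5647 .0028 .0865 -2.948
python3 - <<'E'
from h import *
im=optics.read_camera("scene")[:,:,::-1]; cv2.imwrite("pics/s5.png",im)
cv2.imwrite("pics/s5b.png",cv2.resize(im[170:250,215:325],None,fx=7,fy=7,interpolation=cv2.INTER_CUBIC))
E
```

```text
time 7.97 pos [0.5641 0.0039 0.0976] rot [-1.5711e+00  2.0000e-04 -2.9460e+00]
rotvec needed(tool) [ 0.0003  0.002  -0.0002]
cm in target tool axes [-0.04  1.11  0.12]  in current [-0.04  1.11  0.12]
```

View pics/s5b.png

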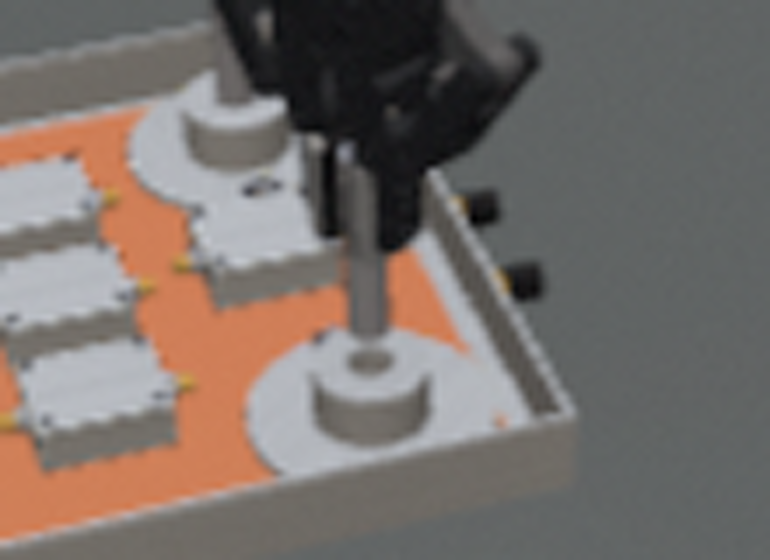

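Run:
```python
from h import *
c=optics.calibration("scene"); p=np.array([.5641,.0039,.0976])
a=np.linspace(0,2*np.pi,73)
def circ(x,y,z,r): return np.c_[x+r*np.cos(a),y+r*np.sin(a),z+0*a]
def im(q): return (proj(c,q)-[215,170])*7+3
for nm,q in (("foot",circ(p[0],p[1],p[2]-.0535,.007)),("hole",circ(.5647,.0028,.029,.0076)),("boss",circ(.5647,.0028,.029,.02))):
    u=im(q); print(nm,"cols",u[:,0].min().round(),u[:,0].max().round(),"rows",u[:,1].min().round(),u[:,1].max().round())
b=np.array([[.5647,.0028,.029]]); print("per mm x,y,z",(im(b+[.001,0,0])-im(b)).round(2),(im(b+[0,.001,0])-im(b)).round(2),(im(b+[0,0,.001])-im(b)).round(2))
```

```text
foot cols 349.0 392.0 rows 316.0 343.0
hole cols 345.0 392.0 rows 350.0 379.0
boss cols 307.0 430.0 rows 326.0 405.0
per mm x,y,z [[-2.58  1.12]] [[1.67 1.62]] [[-0.08 -2.36]]
```

```bash
python3 -m pendant '[[0,0.4,0.06,0,0,0,1],[0,0.4,0,0,0,0,1],[0,0.3,0,0,0,0,1],[0,0,0,0,0,0,1],[0,0,0,0,0,0,1]]' 80
python3 - <<'E'
from h import *
im=optics.read_camera("scene")[:,:,::-1]; a=cv2.resize(im[185:245,235:305],None,fx=6,fy=6,interpolation=cv2.INTER_CUBIC)
c=optics.calibration("wrist")
s=sensors.observe();print(s['time'],s['ee_pos'],s['ee_rot'],s['wrist_force'])
im=optics.read_camera("wrist")[:,:,::-1]; b=cv2.resize(im[180:250,245:315],None,fx=5.142857,fy=5.142857,interpolation=cv2.INTER_CUBIC)
cv2.imwrite("pics/s6.png",np.hstack([a,b]))
E
```

```text
time: 8.43
ee_pos: [0.5638, 0.0021, 0.0862]
ee_rot: [-1.571, -0.001, -2.948]
wrist_force: [0.4, -0.6, -0.6]
finger_gap: 0.142
8.4833 [0.56405256 0.00205867 0.08643408] [-1.57083195e+00 -1.25908792e-04 -2.94776437e+00] [-0.49407925  0.70706646 -0.74248043]
```

View pics/s6.png

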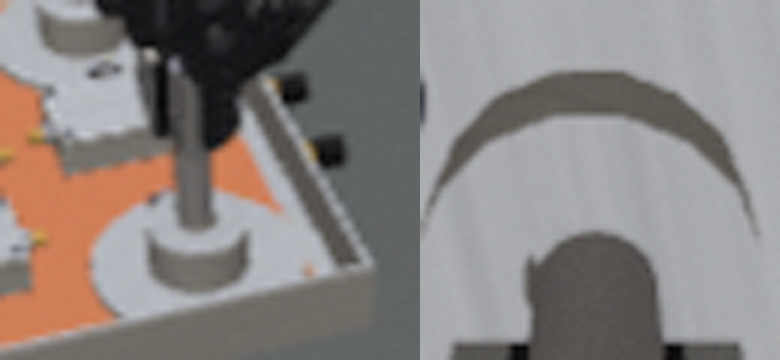

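```bash
python3 - <<'E'
from h import *
p=np.array([.56405,.00206,.0864])
a=np.linspace(0,2*np.pi,361)
def circ(x,y,z,r): return np.c_[x+r*np.cos(a),y+r*np.sin(a),z+0*a]
for cam in("wrist","scene"):
  c=optics.calibration(cam)
  im=(lambda q:(proj(c,q)-[245,180])*5.143+2+[420,0]) if cam=="wrist" else (lambda q:(proj(c,q)-[235,185])*6+2.5)
  for nm,q in (("foot",circ(p[0],p[1],p[2]-.0535,.007)),("hole",circ(p[0],p[1],.029,.0076)),("boss",circ(p[0],p[1],.029,.02))):
    u=im(q); print(cam,nm,"cols",u[:,0].min().round(),u[:,0].max().round(),"rows",u[:,1].min().round(),u[:,1].max().round())
  b=np.array([[*p[:2],.029]]); print("per mm x,y,z",(im(b+[.001,0,0])-im(b)).round(2),(im(b+[0,.001,0])-im(b)).round(2),(im(b+[0,0,.001])-im(b)).round(2))
E
python3 - <<'E'
from h import *
im=cv2.imread("pics/s6.png")[150:320,100:300]
cv2.imwrite("pics/s6c.png",cv2.resize(im,None,fx=3.5,fy=3.5,interpolation=cv2.INTER_CUBIC))
E
```

```text
wrist foot cols 525.0 650.0 rows 229.0 345.0
wrist hole cols 521.0 654.0 rows 212.0 336.0
wrist boss cols 412.0 763.0 rows 106.0 434.0
per mm x,y,z [[ 1.68 -8.06]] [[-8.62 -1.57]] [[-0.03  3.25]]
scene foot cols 177.0 214.0 rows 201.0 225.0
scene hole cols 176.0 216.0 rows 208.0 234.0
scene boss cols 144.0 249.0 rows 187.0 255.0
per mm x,y,z [[-2.21  0.96]] [[1.43 1.39]] [[-0.07 -2.02]]
```

View pics/s6c.png

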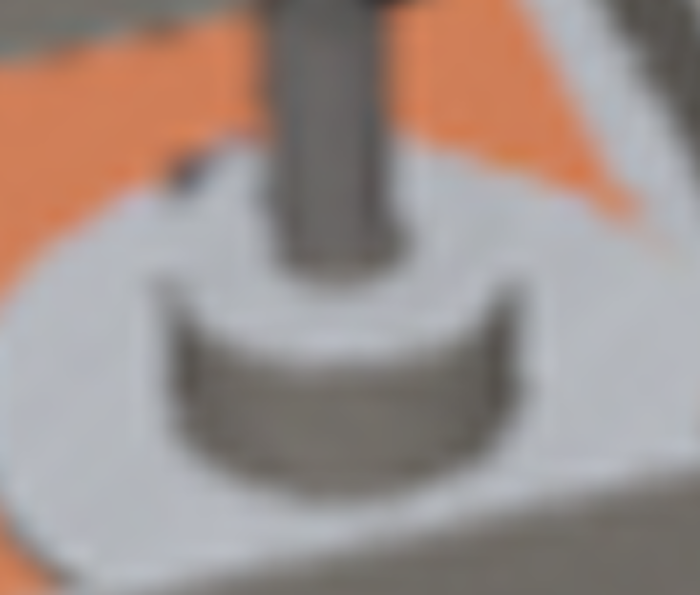

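```bash
python3 -m pendant '[[0.06,0,-0.07,0,0,0,1],[0,0.1,0,0,0,0,1],[0,0.1,0,0,0,0,1],[0,0.05,0,0,0,0,1],[0,0,0,0,0,0,1]]'; python3 -m pendant '[[0,0.05,0,0,0,0,1],[0,0.05,0,0,0,0,1],[0,0.05,0,0,0,0,1],[0,0,0,0,0,0,1],[0,0,0,0,0,0,1]]'
```

```text
time: 8.95
ee_pos: [0.5633, 0.0026, 0.0839]
ee_rot: [-1.571, -0.0, -2.948]
wrist_force: [-2.0, -0.1, -1.0]
finger_gap: 0.14
time: 9.37
ee_pos: [0.5634, 0.0026, 0.0825]
ee_rot: [-1.571, 0.0, -2.948]
wrist_force: [0.3, 0.2, -1.5]
finger_gap: 0.139
```

Position control tracks well; at predicted contact height (0.0825). Continue gently.

```bash
for i in 1; do python3 -m pendant '[[0,0.05,0,0,0,0,1],[0,0,0,0,0,0,1],[0,0.05,0,0,0,0,1],[0,0,0,0,0,0,1],[0,0,0,0,0,0,1]]'; done
```

```text
time: 9.78
ee_pos: [0.5633, 0.0026, 0.0815]
ee_rot: [-1.571, 0.0, -2.948]
wrist_force: [0.0, 0.2, -0.9]
finger_gap: 0.14
```

```bash
python3 -m pendant '[[0,0.05,0,0,0,0,1],[0,0,0,0,0,0,1],[0,0.05,0,0,0,0,1],[0,0,0,0,0,0,1],[0,0,0,0,0,0,1]]'
```

```text
time: 10.2
ee_pos: [0.5633, 0.0026, 0.0805]
ee_rot: [-1.571, -0.0, -2.948]
wrist_force: [0.2, 0.5, -1.8]
finger_gap: 0.139
```

```bash
python3 -m pendant '[[0,0.05,0,0,0,0,1],[0,0,0,0,0,0,1],[0,0.05,0,0,0,0,1],[0,0,0,0,0,0,1],[0,0,0,0,0,0,1]]'
```

```text
time: 10.62
ee_pos: [0.5633, 0.0026, 0.0795]
ee_rot: [-1.571, -0.0, -2.948]
wrist_force: [-0.1, 0.0, -1.2]
finger_gap: 0.138
```

Run:
```python
from h import *
im=optics.read_camera("scene")[:,:,::-1]; a=cv2.resize(im[185:245,235:305],None,fx=6,fy=6,interpolation=cv2.INTER_CUBIC)
im=optics.read_camera("wrist")[:,:,::-1]; b=cv2.resize(im[180:250,245:315],None,fx=5.142857,fy=5.142857,interpolation=cv2.INTER_CUBIC)
cv2.imwrite("pics/s7.png",np.hstack([a,b]))
```

```text
(no output)
```

View pics/s7.png

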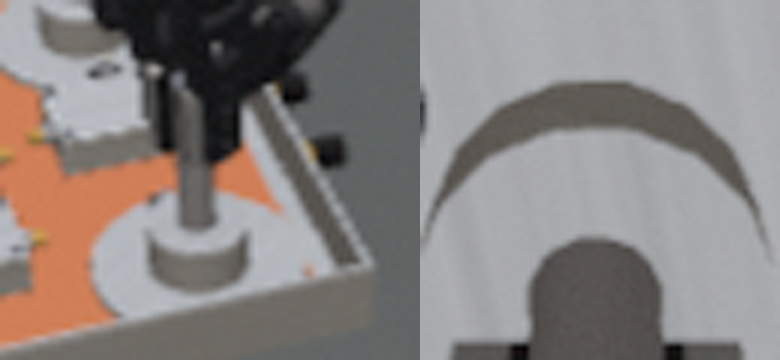

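```bash
python3 -m pendant '[[0,0.05,0,0,0,0,1],[0,0,0,0,0,0,1],[0,0.05,0,0,0,0,1],[0,0,0,0,0,0,1],[0,0,0,0,0,0,1]]'
```

```text
time: 11.13
ee_pos: [0.5633, 0.0026, 0.0785]
ee_rot: [-1.571, -0.0, -2.948]
wrist_force: [-0.3, -0.2, -0.2]
finger_gap: 0.137
```

```bash
python3 -m pendant '[[0,0.05,0,0,0,0,1],[0,0,0,0,0,0,1],[0,0.05,0,0,0,0,1],[0,0,0,0,0,0,1],[0,0,0,0,0,0,1]]'
```

```text
time: 11.55
ee_pos: [0.5633, 0.0026, 0.0775]
ee_rot: [-1.571, -0.0, -2.948]
wrist_force: [-0.0, -0.2, -1.6]
finger_gap: 0.142
```

```bash
python3 -m pendant '[[0,0.05,0,0,0,0,1],[0,0,0,0,0,0,1],[0,0.05,0,0,0,0,1],[0,0,0,0,0,0,1],[0,0,0,0,0,0,1]]'
```

```text
time: 11.97
ee_pos: [0.5636, 0.0027, 0.0771]
ee_rot: [-1.57, 0.001, -2.948]
wrist_force: [-2.0, -0.2, 4.5]
finger_gap: 0.14
```

```bash
python3 -m pendant '[[0,0.05,0,0,0,0,1],[0,0,0,0,0,0,1],[0,0.05,0,0,0,0,1],[0,0,0,0,0,0,1],[0,0,0,0,0,0,1]]'
python3 - <<'E'
from h import *
im=optics.read_camera("scene")[:,:,::-1]; a=cv2.resize(im[185:245,235:305],None,fx=6,fy=6,interpolation=cv2.INTER_CUBIC)
im=optics.read_camera("wrist")[:,:,::-1]; b=cv2.resize(im[180:250,245:315],None,fx=5.142857,fy=5.142857,interpolation=cv2.INTER_CUBIC)
cv2.imwrite("pics/s8.png",np.hstack([a,b]))
E
```

```text
time: 12.38
ee_pos: [0.5636, 0.0026, 0.0761]
ee_rot: [-1.57, 0.001, -2.948]
wrist_force: [-1.5, -0.8, 6.9]
finger_gap: 0.133
```

View pics/s8.png

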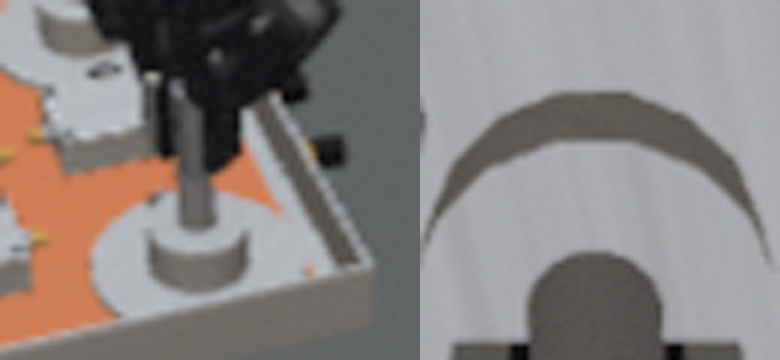

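```bash
python3 -m pendant '[[0,0.05,0,0,0,0,1],[0,0.05,0,0,0,0,1],[0,0.05,0,0,0,0,1],[0,0.05,0,0,0,0,1],[0,0,0,0,0,0,1]]'; python3 -m pendant '[[0,0.05,0,0,0,0,1],[0,0.05,0,0,0,0,1],[0,0.05,0,0,0,0,1],[0,0.05,0,0,0,0,1],[0,0,0,0,0,0,1]]'
```

```text
time: 12.9
ee_pos: [0.5636, 0.0026, 0.0741]
ee_rot: [-1.57, 0.001, -2.948]
wrist_force: [-2.0, -0.1, 5.6]
finger_gap: 0.145
time: 13.32
ee_pos: [0.5636, 0.0026, 0.0721]
ee_rot: [-1.57, 0.001, -2.948]
wrist_force: [-2.5, 0.4, 5.4]
finger_gap: 0.133
```

```bash
python3 -m pendant '[[0,0.05,0,0,0,0,1],[0,0.05,0,0,0,0,1],[0,0.05,0,0,0,0,1],[0,0.05,0,0,0,0,1],[0,0,0,0,0,0,1]]'; python3 -m pendant '[[0,0.05,0,0,0,0,1],[0,0.05,0,0,0,0,1],[0,0.05,0,0,0,0,1],[0,0,0,0,0,0,1],[0,0,0,0,0,0,1]]'
```

```text
time: 13.73
ee_pos: [0.5636, 0.0027, 0.0701]
ee_rot: [-1.57, 0.001, -2.948]
wrist_force: [-2.2, -1.0, 6.3]
finger_gap: 0.139
time: 14.15
ee_pos: [0.5637, 0.0026, 0.0686]
ee_rot: [-1.57, 0.001, -2.948]
wrist_force: [-2.1, -0.3, 6.7]
finger_gap: 0.136
```

Now 0.5–1 mm per call until the force rises on the bottom.

```bash
python3 -m pendant '[[0,0.05,0,0,0,0,1],[0,0,0,0,0,0,1],[0,0.05,0,0,0,0,1],[0,0,0,0,0,0,1],[0,0,0,0,0,0,1]]'
```

```text
time: 14.57
ee_pos: [0.5636, 0.0026, 0.0676]
ee_rot: [-1.57, 0.001, -2.948]
wrist_force: [-2.6, 0.8, 6.8]
finger_gap: 0.14
```

```bash
python3 -m pendant '[[0,0.05,0,0,0,0,1],[0,0,0,0,0,0,1],[0,0,0,0,0,0,1],[0,0,0,0,0,0,1],[0,0,0,0,0,0,1]]'
```

```text
time: 14.98
ee_pos: [0.5637, 0.0027, 0.0672]
ee_rot: [-1.57, 0.001, -2.948]
wrist_force: [-2.6, 0.3, 6.3]
finger_gap: 0.14
```

```bash
python3 -m pendant '[[0,0.05,0,0,0,0,1],[0,0,0,0,0,0,1],[0,0,0,0,0,0,1],[0,0,0,0,0,0,1],[0,0,0,0,0,0,1]]'
```

```text
time: 15.4
ee_pos: [0.5636, 0.0027, 0.0667]
ee_rot: [-1.57, 0.001, -2.948]
wrist_force: [-2.9, -0.2, 6.5]
finger_gap: 0.14
```

```bash
python3 -m pendant '[[0,0.05,0,0,0,0,1],[0,0,0,0,0,0,1],[0,0,0,0,0,0,1],[0,0,0,0,0,0,1],[0,0,0,0,0,0,1]]'
```

```text
time: 15.82
ee_pos: [0.5637, 0.0027, 0.0662]
ee_rot: [-1.57, 0.001, -2.948]
wrist_force: [-2.2, 0.8, 7.0]
finger_gap: 0.141
```

```bash
python3 -m pendant '[[0,0.05,0,0,0,0,1],[0,0,0,0,0,0,1],[0,0,0,0,0,0,1],[0,0,0,0,0,0,1],[0,0,0,0,0,0,1]]'
```

```text
time: 16.23
ee_pos: [0.5638, 0.0027, 0.0662]
ee_rot: [-1.57, 0.001, -2.948]
wrist_force: [-3.3, 0.1, 11.2]
finger_gap: 0.143
```

```bash
python3 -m pendant '[[0,0.05,0,0,0,0,1],[0,0,0,0,0,0,1],[0,0,0,0,0,0,1],[0,0,0,0,0,0,1],[0,0,0,0,0,0,1]]'
python3 - <<'E'
from h import *
im=optics.read_camera("scene")[:,:,::-1]; a=cv2.resize(im[150:250,140:305],None,fx=4.8,fy=4.8,interpolation=cv2.INTER_CUBIC)
cv2.imwrite("pics/s9.png",a)
E
```

```text
time: 16.65
ee_pos: [0.564, 0.0027, 0.0661]
ee_rot: [-1.57, 0.001, -2.948]
wrist_force: [-5.5, -0.7, 14.0]
finger_gap: 0.136
```

View pics/s9.png

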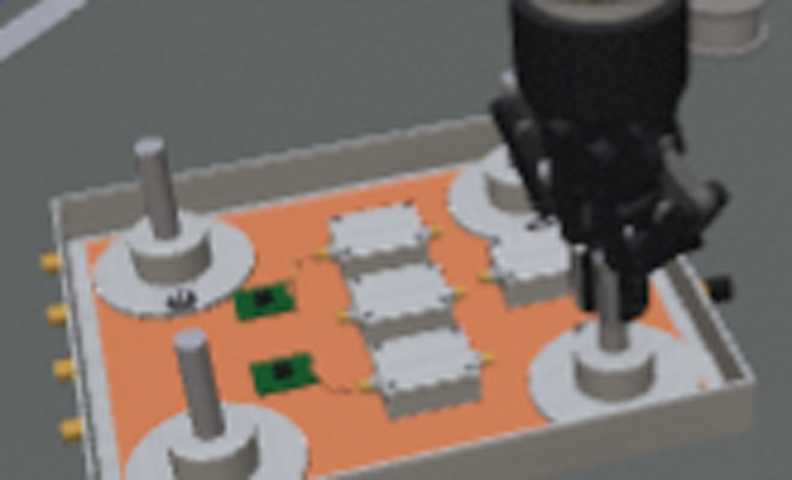

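```bash
python3 -m pendant '[[0,-0.08,0,0,0,0,1],[0,0,0,0,0,0,1],[0,0,0,0,0,0,0.6],[0,0,0,0,0,0,0.3],[0,0,0,0,0,0,0.1]]'; python3 -m pendant '[[0,0,0,0,0,0,0],[0,0,0,0,0,0,0],[0,0,0,0,0,0,0],[0,-0.5,0,0,0,0,0],[0,-1,0,0,0,0,0]]'; python3 -m pendant '[[0,-2,0,0,0,0,0],[0,-3,0,0,0,0,0],[0,-3,0,0,0,0,0],[0,-3,0,0,0,0,0],[0,-2,0,0,0,0,0]]';python3 -m pendant '[[3,-0.5,0,0,0,0,0],[3,0,0,0,0,0,0],[3,0,0,0,0,0,0],[3,0,0,0,0,0,0],[0,0,0,0,0,0,0]]'
python3 - <<'E'
from h import *
im=optics.read_camera("scene")[:,:,::-1]; cv2.imwrite("pics/sA.png",im)
a=cv2.resize(im[150:250,140:305],None,fx=4.8,fy=4.8,interpolation=cv2.INTER_CUBIC); cv2.imwrite("pics/sAb.png",a)
im=optics.read_camera("wrist")[:,:,::-1]; cv2.imwrite("pics/wA.png",im)
im=optics.read_camera("top")[:,:,::-1]; cv2.imwrite("pics/tA.png",im)
c=optics.calibration("scene")
for z in(.029,.083): print(z,((proj(c,[[.5637,.0027,z]])-[140,150])*4.8).round())
E
```

```text
time: 17.12
ee_pos: [0.5633, 0.0026, 0.0652]
ee_rot: [-1.571, -0.0, -2.948]
wrist_force: [0.1, 0.3, -0.1]
finger_gap: 0.556
time: 17.53
ee_pos: [0.5626, 0.0026, 0.0798]
ee_rot: [-1.571, -0.002, -2.948]
wrist_force: [0.7, -0.8, 0.7]
finger_gap: 1.0
time: 17.95
ee_pos: [0.5641, 0.003, 0.2145]
ee_rot: [-1.57, 0.004, -2.947]
wrist_force: [0.5, -0.6, 0.2]
finger_gap: 0.994
time: 18.37
ee_pos: [0.4417, -0.0216, 0.216]
ee_rot: [-1.568, -0.001, -2.949]
wrist_force: [1.5, -1.3, 0.3]
finger_gap: 1.001
0.029 [[612. 343.]]
0.083 [[609. 252.]]
```

View pics/sAb.png

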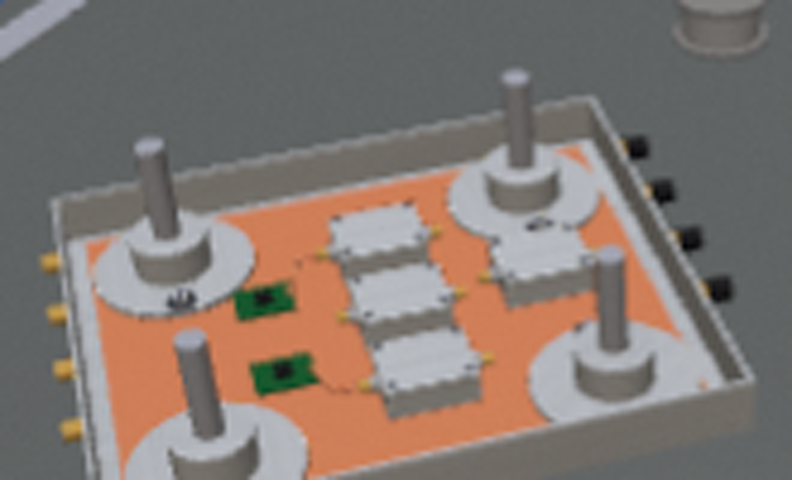

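View pics/wA.png

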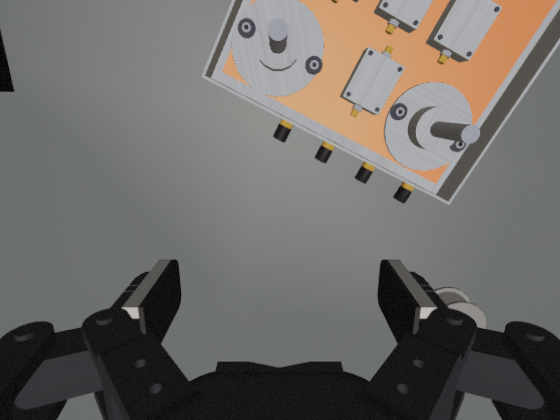

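View pics/sA.png

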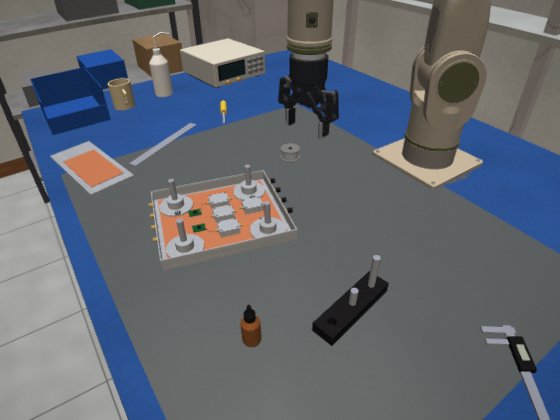

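```bash
python3 -m pendant '[[0,0,0,0,0,0,0],[0,0,0,0,0,0,0],[0,0,0,0,0,0,0],[0,0,0,0,0,0,0],[0,0,0,0,0,0,0]]'; python3 -c "
from rig import env; print(env.sign_off())"
```

```text
time: 18.93
ee_pos: [0.4458, -0.0203, 0.2151]
ee_rot: [-1.571, -0.0, -2.947]
wrist_force: [-0.2, 0.4, 0.4]
finger_gap: 1.002
the job is handed in; nothing more can be done
None
```

The 70 mm pillar is pressed fully home in the bare boss and released. I handed the job in at about 19 s.

- **Pick-up:** The pillar came from the rack hole farthest from the robot.
- **Finding the hole:** I lined the foot up over the hole using the wrist and scene cameras. The two differed by about 1 mm, so I took the mean. The foot went in on the first slow descent, so no search was needed.
- **Pressing in:** It went in freely for about 5 mm, then needed a steady 6–7 N, and stopped solidly after about 11 mm more. The highest push I read was about 14 N vertically, with up to 5.5 N sideways at the bottom.
- **Last checks:** In the scene picture after release, the pillar stands upright. Its top lies within a pixel or so of where a height of 54 mm above the boss puts it. The other two rack pillars, the reel and the bottle look unmoved in that picture. The gripper was open and clear at sign-off.
- **Hole offset:** The hole was at about (0.5636, 0.0027), roughly 2.7 mm from my estimate of the nominal point. That fits the stated 2.5–5 mm slip, given about 2 mm of camera error.

No final check failed.

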